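# Teach a barrel sensor on the set-up plate

## Robot

A 6-joint arm with a two-finger parallel gripper is mounted at the origin on the work surface. World frame = base frame: x ahead of the robot, y to its left, z up, the work surface at z = 0. Lengths are in mm, angles in rad, forces in N, time in s.
With the tool pointing down it reaches from about 400 to 925 mm from the base axis. Payload 12.5 kg.
Tool frame: the origin (TCP) lies on the front face of the gripper's body, between the roots of the fingers; the fingertips stand 78 mm ahead of it and the grasp point (between the pads) lies 59 mm ahead of it (env.nose_length is the distance from the TCP to the fingertips, in mm); z points along the fingers, y is the line along which they close (so a half turn about z gives the same grasp; the last joint's range is limited). The gripper opens to 95 mm and grips with 3 to 60 N. Pads are 20 mm wide; open, the fingers measure 119 mm over their backs; the gripper's body (75 mm by 180 mm) begins 59 mm behind the grasp point.
Start: joints at [1.151, 0.491, 1.559, -0, 1.092, -0.106], TCP at [192.902, 594.497, 292.261] pointing down, gripper open.
Joint ranges: [-3.1, 3.1], [-0.84, 2.19], [0.05, 2.79], [-1.13, 4.28], [0.06, 2.93], [-2.69, 2.69]. Speed limits (rad/s): [2.22, 2.22, 2.79, 3.14, 3.14, 3.14].

## Interface

Orientations are given as [roll, pitch, yaw] about the fixed x, y, z axes, in that order (R = Rz(yaw) Ry(pitch) Rx(roll)).
In Python, from cell import env gives the robot as it stands.
- The arm moves only by the tool jog_arm, never from a script. Its argument "motion" is a list of rows, each a list of 7 numbers: the turn, a rotation vector about the tool's x, y, z in degrees, then the shift along the tool's x, y, z in mm, then the finger opening in mm, from 0 to 95.1. In form: [[wx, wy, wz, x, y, z, hand], ...]. A call has 1 to 10 rows; each row shifts and turns the commanded pose from where the row before left it, along the tool's axes as they then stand; what a row does not reach is not made up. A row lasts 1/8 s, in which the tool goes at most 62.5 mm and 10.7 degrees, less where a joint would pass 70% of its speed; a pose out of reach is approached as far as the arm can. A call is refused whole if a number of a shift passes 62.5 or a number of a turn 10.7, either way. A call with a gripper value outside its range is refused whole. The fingers move at their own pace and stop on an object; the grip force is fixed at half the most. Time passes only in rows, so rows that do not move let the fingers close. It gives the time, the measured TCP pose, the force, the opening and the grip force at its end, in the units of the state.
- env.state(): the state, without advancing time (a new reading comes with each control period).
- env.read_camera(name): name is "scene" or "top" or "wrist"; returns a dict with "color" (420x560x3 uint8, red, green, blue), "z_map" (420x560 float32, mm along the optical axis (not along the pixel's ray), 0 where there is no reading), "camera_matrix" (3x3 intrinsics, pixels), "world_to_cam" (4x4, takes a point from world to camera coordinates). Camera axes: x right, y up, looking along -z (the intrinsics and any distortion apply to the point x, -y, -z); pixel columns grow to the right and rows downward; lengths in mm; the calibration is good to about 2 mm. A picture is of the moment at which its call begins.
- env.job_done(): hands the job in; it is judged then, once.
Trained networks look in the newest picture that a camera, given by its name, has taken for a name from the list of things; names that differ only in an ending like _2 or _b are one class to them, and where a whole thing is asked for, a point or a joint stands for the part that bears it (a point fixed in the world has none). Each returns a list of dicts, best first, with "score" (0 to 1); they miss things now and then, are a little off and sometimes report something else, mostly with a low value. They report only what shows in the picture. A call takes as long as a camera call.
- env.recognise(camera, thing): "location" ([column, row] in pixels, amid what is visible of it).
The state is a dict: "t": time; "joints": joint angles; "qvel": joint speeds; "tau": joint torques, N m; "eef_pos": TCP position; "tcp_rot": TCP orientation; "ft_force": force on the tool from outside, world axes, zero at the start; "moment": the same for the moment, N m; "opening": opening from 0.0 (shut) to 1.0 (fully open); "grip_force": force on a finger pad.
Only numpy, scipy, OpenCV 4.12 (cv2) and the standard library are available. Lean on these libraries where they do the work, as an engineer would, in place of code of your own. Each camera call takes 0.05 s, during which the arm holds its last target. There are 200 camera calls.

## Task

Teach the sensor with the orange face: press the yellow button on the push-button station fully to start the teach-in and let it up, then point at the orange face with the fingertips from just above it, about a centimetre off and never touching, for two seconds, and press the yellow button again to store, letting it up and drawing clear. Touch none of the sensors, keep the fingertips out of range of the blue and the green one, leave the red button alone, and leave the loose parts where they are.

Things in the scene. Friction and masses are not known exactly. Their poses are not given: they have to be found in the camera images.
- sensor_orange_face (a point): centre of the orange sensing face: top of a fixed, upright barrel sensor, 30 mm in diameter, whose top 16 mm is one orange plastic head; face level, looking straight up, 98 mm above the plate's top (110 mm above the bench); z up. Its barrel (black, 60 mm long) is held by two 36 mm grey hex nuts, 29 to 46 mm below the face, in a steel angle bracket 44 mm wide. It senses fingers up to 25 mm straight above the face. This is the one to teach.
- sensor_blue_face (a point): centre of the blue sensing face: top of a fixed, upright barrel sensor, 30 mm in diameter, whose top 16 mm is one blue plastic head; face level, looking straight up, 86 mm above the plate's top (98 mm above the bench); z up. Its barrel (black, 60 mm long) is held by two 36 mm grey hex nuts, 29 to 46 mm below the face, in a steel angle bracket 44 mm wide. It senses fingers up to 25 mm straight above the face.
- sensor_green_face (a point): centre of the green sensing face: top of a fixed, upright barrel sensor, 30 mm in diameter, whose top 16 mm is one green plastic head; face level, looking straight up, 110 mm above the plate's top (122 mm above the bench); z up. Its barrel (black, 60 mm long) is held by two 36 mm grey hex nuts, 29 to 46 mm below the face, in a steel angle bracket 44 mm wide. It senses fingers up to 25 mm straight above the face.
- sensor_orange: the orange-headed sensor with its bracket, fixed; origin on the plate's top, under the barrel's axis; z up; the bracket's upright and bolted foot lie on its +x side, out to 68 mm.
- sensor_blue: the blue-headed sensor with its bracket, fixed; origin and axes as for the orange one.
- sensor_green: the green-headed sensor with its bracket, fixed; origin and axes as for the orange one.
- plate: dark grey slotted plastic set-up plate, 200 x 360 x 12 mm (x, y, z), fixed on the bench; origin at the centre of its underside. The three sensors stand on it in any order, about 120 mm apart along its y.
- station: grey push-button station, a box 80 x 156 x 63 mm (x, y, z) with a pale lid, fixed on the bench; origin at the centre of its underside, z up. On its lid: the yellow button towards +y, a clear lamp 6 mm high in the middle, the red button towards -y.
- teach_button_top (a point): centre of the top of the yellow push button (teach): 28 mm in diameter, 14 mm above the station's lid, 77 mm above the bench when up; it lies 40 mm from the station's origin towards its +y.
- stop_button_top (a point): centre of the top of the red push button (stop; not to be pressed): 28 mm in diameter, 14 mm above the station's lid, 77 mm above the bench when up; it lies 40 mm from the station's origin towards its -y.
- teach_button (a joint): travel of the yellow button, m: 0 up, 0.006 fully down; it moves straight down, switches at 0.004 and springs back by itself. 2 N start it, 5 N bring it fully down.
- stop_button (a joint): travel of the red button, m: 0 up, 0.006 fully down.
- coupling: loose light grey plastic pipe coupling, a tube 50 mm in diameter and 50 mm high standing on the plate between two sensors; origin at the centre of its underside. Leave it.
- locknut: loose brass ring nut, 44 mm in diameter, 10 mm high, lying on the plate between two sensors; origin at the centre of its underside. Leave it.
- screwdriver: loose screwdriver lying on the bench beyond the plate's +y end; about 200 mm long and 26 mm thick, handle towards its -x. Leave it.
- fitting: loose push-in air fitting, 49 mm high and 20 mm across, standing on the bench on the robot's side of the station: brass foot, steel hex, black body, blue collar; origin at the centre of its underside. Leave it.

How it is judged:
By the outcome, as a careful person would: the job done as asked, in the order asked, and still so for the second after the job is handed in, with the robot touching nothing.
It also fails if it takes over 56 s, if anything falls off the work surface, if the arm or the gripper's body presses on something with over 40 N, if the wrist force passes 120 N, or if a joint passes its speed limit or range.

## Working session

There is one attempt and no reset: what is moved stays moved. The work goes in short steps, Python scripts to look and compute and a tool call to move; the robot and the scene stay as the last step left them, time stands still between calls to the robot, and variables do not carry over. Pictures are saved under pics/ and viewed, at most 10 in all, crops included, and the job is handed in when it is done.

Besides the shell and the picture viewer there is one more tool, called after ">>>" in YAML: its name, and indented under it one key for each argument. jog_arm: Moves the arm, as the interface text tells. Its arguments: {"type":"object","properties":{"motion":{"type":"array"}},"required":["motion"]}

```bash
mkdir -p pics; cat > h.py <<'E'
from cell import env
import numpy as np, cv2
def pt(d,c,r,h=None):
    K=d["camera_matrix"];T=np.linalg.inv(d["world_to_cam"])
    x=(c-K[0,2])/K[0,0];y=(r-K[1,2])/K[1,1]
    ray=np.array([x,-y,-1.])
    if h is None:
        z=d["z_map"][int(round(r)),int(round(c))]; return (T@np.r_[ray*z,1])[:3]
    o=T[:3,3];v=T[:3,:3]@ray
    return o+v*(h-o[2])/v[2]
def save(d,n): cv2.imwrite(f"pics/{n}.png",d["color"][:,:,::-1])
E
python3 - <<'E'
from h import *
H=dict(sensor_orange_face=110,sensor_blue_face=98,sensor_green_face=122,teach_button_top=77,stop_button_top=77,coupling=50,locknut=22,screwdriver=13,fitting=49,station=63)
for cam in ("top","scene"):
    d=env.read_camera(cam);save(d,cam+"0")
    for n,h in H.items():
        for x in env.recognise(cam,n)[:2]:
            c,r=x["location"];print(cam,n,round(x["score"],2),np.round([c,r]),pt(d,c,r).round(),pt(d,c,r,h).round())
s=env.state();print(s)
E
```

```text
top sensor_orange_face 0.71 [250. 181.] [605.  97. 106.] [604.  97. 110.]
top sensor_orange_face 0.51 [133. 245.] [448. 431.  26.] [437. 405. 110.]
top sensor_blue_face 0.92 [296. 178.] [616. -26.  98.] [616. -26.  98.]
top sensor_blue_face 0.29 [255. 194.] [577.  86.  75.] [571.  86.  98.]
top sensor_green_face 0.82 [206. 174.] [625. 214. 122.] [625. 214. 122.]
top sensor_green_face 0.65 [396. 206.] [ 537. -307.   63.] [ 524. -289.  122.]
top stop_button_top 0.53 [413. 204.] [ 540. -350.   79.] [ 540. -350.   77.]
top stop_button_top 0.37 [225. 208.] [553. 175.  16.] [540. 170.  77.]
top coupling 0.67 [228. 205.] [562. 166.  10.] [554. 163.  50.]
top coupling 0.62 [247. 180.] [607. 105. 112.] [625. 108.  50.]
top locknut 0.44 [266. 212.] [536.  56.  24.] [537.  56.  22.]
top screwdriver 0.77 [133. 248.] [442. 430.  29.] [444. 435.  13.]
top station 0.59 [395. 208.] [ 532. -304.   66.] [ 532. -304.   63.]
scene sensor_orange_face 0.65 [303. 261.] [624.  98.  74.] [642.  93. 110.]
scene sensor_blue_face 0.93 [247. 274.] [635. -27.  49.] [658. -26.  98.]
scene teach_button_top 0.66 [13
[... 502 characters left out ...]
56. -301.   62.] [ 557. -300.   63.]
{'t': 1.1, 'joints': array([ 1.15144775e+00,  4.90932513e-01,  1.55891112e+00, -2.64803135e-05,
        1.09168118e+00, -1.05603211e-01]), 'qvel': array([-0.00159081,  0.00191852,  0.00011249,  0.00024211, -0.00062324,
       -0.0014729 ]), 'tau': array([ 3.09336401e-04, -6.12482715e+01, -2.58423865e+01,  6.93156850e-02,
        4.45324893e-02, -3.88420824e-05]), 'eef_pos': array([192.87909348, 594.5060777 , 292.23689948]), 'tcp_rot': array([3.14152767e+00, 3.05194226e-05, 2.82785950e+00]), 'ft_force': array([ 0.32951549, -0.19458454, -0.24820227]), 'moment': array([ 0.01580093, -0.01029772, -0.0114154 ]), 'grip_force': 0.0, 'opening': 0.9997974934280659}
```

View pics/top0.png

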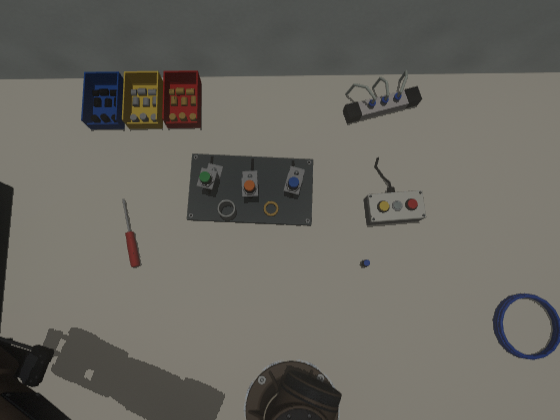

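View pics/scene0.png

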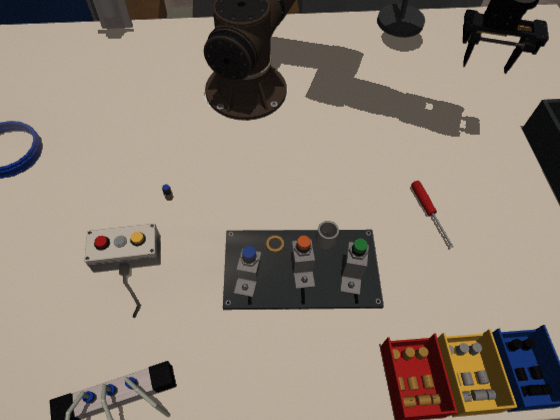

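The top view shows yellow at (384,206), red at (412,204), orange at (250,186), green at (205,177) and blue at (293,183). The scene view agrees: yellow (137,238), orange (303,244). I'll refine with colour blobs.

```bash
python3 - <<'E'
from h import *
S=dict(top=dict(orange=(250,186,110),green=(205,177,122),blue=(293,183,98),yellow=(384,206,77),red=(412,204,77)),
 scene=dict(orange=(303,244,110),green=(360,247,122),blue=(249,254,98),yellow=(137,238,77),red=(101,242,77)))
for cam in S:
    d=env.read_camera(cam)
    hsv=cv2.cvtColor(d["color"],cv2.COLOR_RGB2HSV).astype(int)
    for n,(c,r,h) in S[cam].items():
        p=hsv[r,c]; m=(abs((hsv[...,0]-p[0]+90)%180-90)<8)&(hsv[...,1]>110)&(hsv[...,2]>60)
        w=np.zeros_like(m);w[r-14:r+15,c-14:c+15]=1;m&=w
        P=np.array([pt(d,x,y) for y,x in zip(*np.nonzero(m))])
        t=P[abs(P[:,2]-h)<5]
        print(cam,n,p,m.sum(),len(t),t.mean(0).round(1) if len(t) else P.mean(0), (t.min(0).round(),t.max(0).round()) if len(t) else '')
print(env.state()["t"])
E
```

```text
top orange [ 12 171 124] 92 85 [594.2 101.4 110.2] (array([581.,  88., 105.]), array([609., 115., 115.]))
top green [ 64 119  90] 71 70 [617.3 219.3 121.7] (array([606., 207., 118.]), array([629., 232., 126.]))
top blue [110 146  98] 82 80 [604.2 -19.5  97.9] (array([592., -33.,  93.]), array([618.,  -8., 103.]))
top yellow [ 24 144 129] 78 69 [ 537.8 -268.5   76.8] (array([ 524., -282.,   72.]), array([ 550., -256.,   82.]))
top red [  2 152 109] 74 66 [ 542.  -347.9   76.9] (array([ 530., -361.,   72.]), array([ 555., -336.,   82.]))
scene orange [  9 198 167] 167 135 [595.7 100.6 109.8] (array([581.,  87., 105.]), array([609., 114., 114.]))
scene green [ 65 163 102] 131 125 [617.7 219.2 122.1] (array([603., 205., 118.]), array([631., 235., 126.]))
scene blue [112 154 114] 122 121 [604.7 -20.1  98.4] (array([590., -34.,  95.]), array([619.,  -8., 102.]))
scene yellow [ 20 177 193] 126 111 [ 537.5 -269.6   76.5] (array([ 524., -283.,   72.]), array([ 550., -256.,   81.]))
scene red [  1 213 140] 110 106 [ 541.7 -349.5   77.1] (array([ 528., -363.,   74.]), array([ 556., -336.,   81.]))
1.2
```

>>> jog_arm:
  motion:
    - [0, 0, -9, 0, 0, 0, 0]
    - [0, 0, -9, 0, 0, 0, 0]
    - [0, 0, 0, -50, -20, 0, 0]
    - [0, 0, 0, -58, -30, 0, 0]
    - [0, 0, 0, -58, -30, 0, 0]
    - [0, 0, 0, -58, -30, 0, 0]
    - [0, 0, 0, -58, -30, 0, 0]
    - [0, 0, 0, -58, -40, 0, 0]
    - [0, 0, 0, 0, -50, 0, 0]
    - [0, 0, 0, 0, -50, 0, 0]

```text
t: 2.45
eef_pos: [516.9, 322.5, 291.8]
tcp_rot: [-3.141, -0.0, 3.141]
ft_force: [1.5, -0.0, -0.2]
opening: 0.023
grip_force: 0.0
```

>>> jog_arm:
  motion:
    - [0, 0, 0, 0, -55, 0, 0]
    - [0, 0, 0, 0, -55, 0, 0]
    - [0, 0, 0, 0, -55, 0, 0]
    - [0, 0, 0, 0, -55, 0, 0]
    - [0, 0, 0, 0, -55, 0, 0]
    - [0, 0, 0, 0, -55, 0, 0]
    - [0, 0, 0, 0, -55, 0, 0]
    - [0, 0, 0, 0, -55, 0, 0]
    - [0, 0, 0, 0, -50, 0, 0]
    - [0, 0, 0, 0, 0, 0, 0]

```text
t: 3.7
eef_pos: [516.5, -168.6, 292.0]
tcp_rot: [-3.141, 0.0, 3.138]
ft_force: [0.0, 0.7, -0.0]
opening: 0.005
grip_force: 0.0
```

>>> jog_arm:
  motion:
    - [0, 0, 0, -10, -50, 0, 0]
    - [0, 0, 0, -11, -50, 0, 0]
    - [0, 0, 0, 0, 0, 40, 0]
    - [0, 0, 0, 0, 0, 40, 0]
    - [0, 0, 0, 0, 0, 20, 0]
    - [0, 0, 0, 0, 0, 0, 0]

```text
t: 4.45
eef_pos: [537.6, -264.6, 191.0]
tcp_rot: [3.14, -0.002, -3.141]
ft_force: [-0.1, 1.0, 0.3]
opening: 0.004
grip_force: 0.0
```

```bash
python3 - <<'E'
from h import *
d=env.read_camera("wrist");save(d,"w1");s=env.state();print(s["eef_pos"],s["tcp_rot"],s["t"])
a=env.read_camera("scene");b=env.read_camera("top")
cv2.imwrite("pics/s1.png",cv2.resize(a["color"][180:300,60:220,::-1],None,fx=4,fy=4))
for n,h in (("teach_button_top",77),("stop_button_top",77)):
    for x in env.recognise("wrist",n)[:2]: print(n,x,pt(d,*x["location"]).round(),pt(d,*x["location"],h).round())
E
```

```text
[ 537.96880615 -264.97786465  192.26963297] [ 3.14101532e+00 -5.52249036e-04 -3.14055287e+00] 4.5
teach_button_top {'location': [266.6, 219.5], 'score': 0.91} [ 534. -270.   76.] [ 534. -270.   77.]
stop_button_top {'location': [154.5, 223.1], 'score': 0.83} [ 537. -349.   76.] [ 537. -349.   77.]
```

View pics/w1.png

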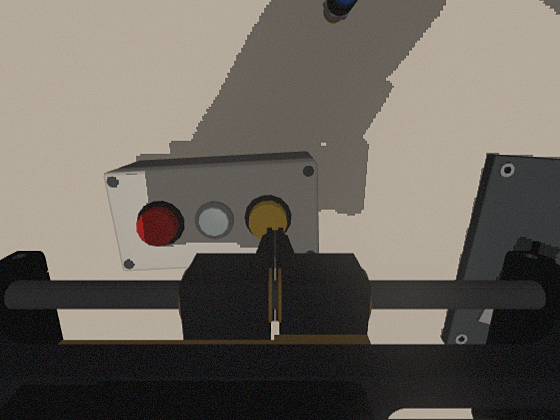

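View pics/s1.png

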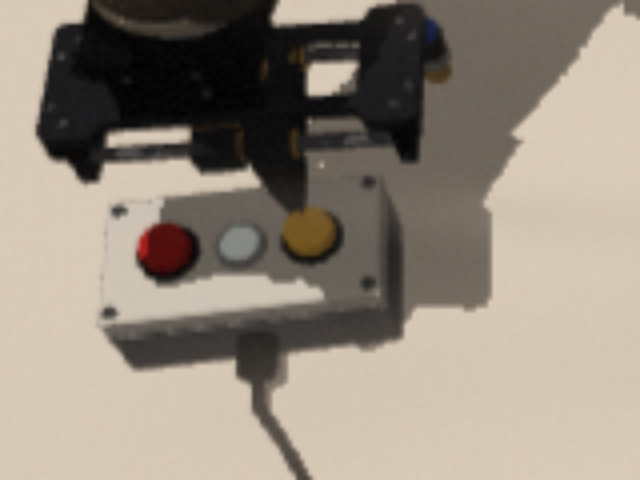

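The wrist view has yellow at about (268,216), and the closed tips sit just in front of it. The button measures (537,-270), so I need 5 mm more in -y, then descend.

>>> jog_arm:
  motion:
    - [0, 0, 0, 0, -5, 0, 0]
    - [0, 0, 0, 0, 0, 20, 0]
    - [0, 0, 0, 0, 0, 12, 0]
    - [0, 0, 0, 0, 0, 4, 0]
    - [0, 0, 0, 0, 0, 3, 0]
    - [0, 0, 0, 0, 0, 2, 0]
    - [0, 0, 0, 0, 0, 0, 0]
    - [0, 0, 0, 0, 0, 0, 0]

```text
t: 5.7
eef_pos: [537.7, -270.8, 151.5]
tcp_rot: [-3.141, 0.0, -3.141]
ft_force: [-1.4, -0.7, 3.4]
opening: 0.003
grip_force: 1.6
```

>>> jog_arm:
  motion:
    - [0, 0, 0, 0, 0, 2, 0]
    - [0, 0, 0, 0, 0, 1, 0]
    - [0, 0, 0, 0, 0, 0, 0]
    - [0, 0, 0, 0, 0, 0, 0]

```text
t: 6.2
eef_pos: [537.8, -270.8, 148.4]
tcp_rot: [-3.141, 0.0, -3.141]
ft_force: [-2.3, -0.8, 6.9]
opening: 0.007
grip_force: 3.0
```

>>> jog_arm:
  motion:
    - [0, 0, 0, 0, 0, 1, 0]
    - [0, 0, 0, 0, 0, 0, 0]
    - [0, 0, 0, 0, 0, 0, 0]

```text
t: 6.58
eef_pos: [537.8, -270.8, 148.3]
tcp_rot: [-3.141, 0.001, -3.141]
ft_force: [-4.2, 0.9, 14.6]
opening: 0.002
grip_force: 7.6
```

It has bottomed: force rose with no further travel. Release, and check the lamp.

>>> jog_arm:
  motion:
    - [0, 0, 0, 0, 0, -10, 0]
    - [0, 0, 0, 0, 0, -40, 0]
    - [0, 0, 0, 0, 0, -50, 0]
    - [0, 0, 0, 0, 0, -45, 0]
    - [0, 0, 0, 0, 0, 0, 0]

```text
t: 7.2
eef_pos: [538.5, -271.0, 295.5]
tcp_rot: [-3.139, 0.005, -3.141]
ft_force: [-0.6, 0.2, -0.5]
opening: 0.0
grip_force: 0.0
```

```bash
python3 - <<'E'
from h import *
d=env.read_camera("scene");s=env.state();print(s["eef_pos"],s["tcp_rot"],s["t"])
cv2.imwrite("pics/s2.png",cv2.resize(d["color"][180:300,60:220,::-1],None,fx=4,fy=4))
E
```

```text
[ 537.91981616 -270.65542439  293.26746365] [-3.14046233e+00  2.29036931e-03 -3.14115876e+00] 7.25
```

View pics/s2.png

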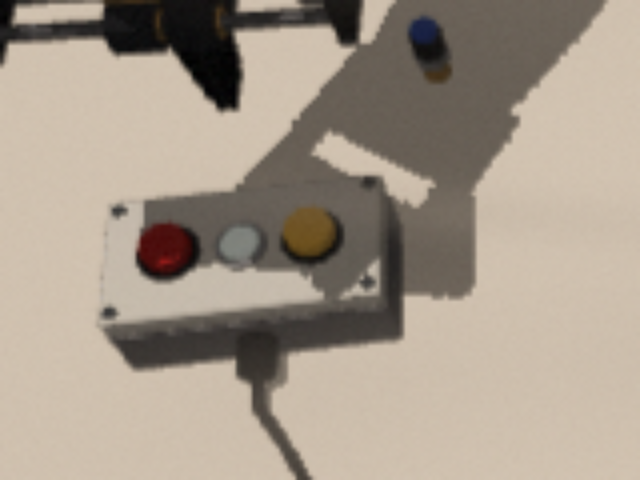

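The picture shows yellow up again at (310,233). The lamp isn't lit, and nothing says it should be. Next, over the orange face.

>>> jog_arm:
  motion:
    - [0, 0, 0, -7, 40, 0, 0]
    - [0, 0, 0, -10, 55, 0, 0]
    - [0, 0, 0, -10, 55, 0, 0]
    - [0, 0, 0, -10, 55, 0, 0]
    - [0, 0, 0, -10, 55, 0, 0]
    - [0, 0, 0, -10, 55, 0, 0]
    - [0, 0, 0, 0, 40, 0, 0]
    - [0, 0, 0, 0, 16, 0, 0]
    - [0, 0, 0, 0, 0, 40, 0]
    - [0, 0, 0, 0, 0, 0, 0]

```text
t: 8.5
eef_pos: [593.6, 99.7, 249.4]
tcp_rot: [-3.141, -0.006, -3.142]
ft_force: [-0.6, 0.7, 0.6]
opening: 0.006
grip_force: 0.0
```

```bash
python3 - <<'E'
from h import *
d=env.read_camera("wrist");save(d,"w2");s=env.state();print(s["eef_pos"],s["tcp_rot"],s["t"])
for n,h in (("sensor_orange_face",110),("sensor_blue_face",98),("sensor_green_face",122)):
    for x in env.recognise("wrist",n)[:2]: print(n,x,pt(d,*x["location"]).round(),pt(d,*x["location"],h).round())
E
```

```text
[594.34712701  99.62715998 251.24289999] [-3.14143528e+00 -3.08650304e-03  3.14128695e+00] 8.55
sensor_orange_face {'location': [278.6, 204.1], 'score': 0.63} [586. 103. 110.] [586. 103. 110.]
sensor_orange_face {'location': [361.6, 140.5], 'score': 0.28} [545. 187.  23.] [537. 163. 110.]
sensor_blue_face {'location': [402.3, 239.8], 'score': 0.54} [619. 205. 102.] [621. 207.  98.]
sensor_green_face {'location': [403.9, 238.5], 'score': 0.61} [617. 206. 104.] [610. 198. 122.]
sensor_green_face {'location': [149.4, 218.0], 'score': 0.17} [602.  -5.  96.] [593.   6. 122.]
```

View pics/w2.png

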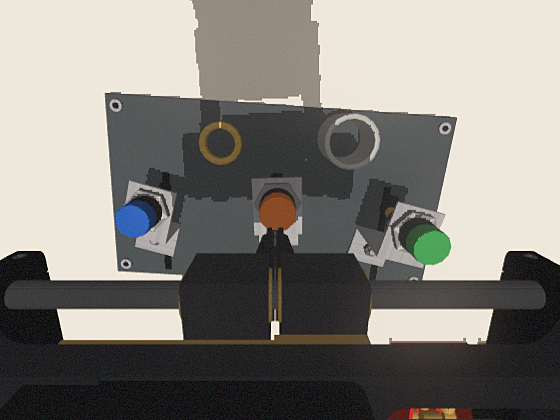

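The wrist view has the orange disc at about (279,210), with the tips centred over it. Blue (138,215) and green (432,245) are well off to the sides. Descend to about 1 cm above and hold.

>>> jog_arm:
  motion:
    - [0, 0, 0, 0, 1, 20, 0]
    - [0, 0, 0, 0, 0, 15, 0]
    - [0, 0, 0, 0, 0, 8, 0]
    - [0, 0, 0, 0, 0, 5, 0]
    - [0, 0, 0, 0, 0, 3, 0]
    - [0, 0, 0, 0, 0, 1, 0]
    - [0, 0, 0, 0, 0, 0, 0]
    - [0, 0, 0, 0, 0, 0, 0]

```text
t: 9.7
eef_pos: [594.6, 101.3, 200.4]
tcp_rot: [3.142, 0.0, -3.141]
ft_force: [1.2, -0.1, 0.1]
opening: 0.004
grip_force: 0.0
```

```bash
python3 - <<'E'
from h import *
d=env.read_camera("scene");s=env.state();print(s["eef_pos"],s["tcp_rot"],s["t"],s["ft_force"])
cv2.imwrite("pics/s3.png",cv2.resize(d["color"][190:310,220:390,::-1],None,fx=4,fy=4))
E
```

```text
[594.65695968 101.34040116 200.43496786] [ 3.14146988e+00  4.20490450e-04 -3.14119459e+00] 9.75 [-0.69870844 -0.27079115  0.33222319]
```

View pics/s3.png

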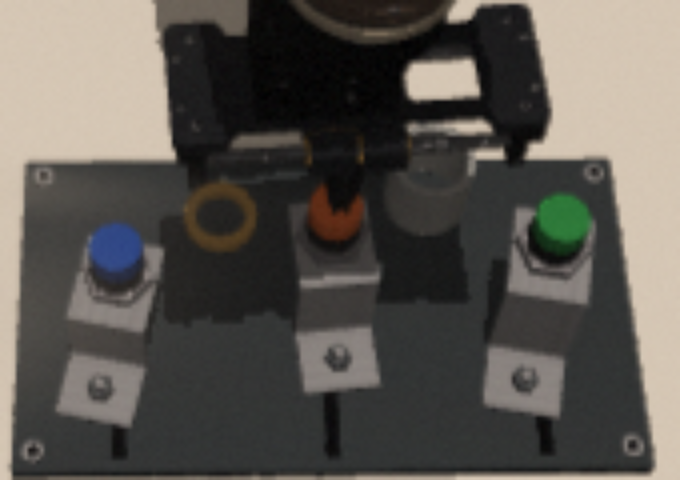

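The tips are at (345,205), centred over the orange head and about 12 mm off. I'll go down 2 mm more and hold well over 2 s.

>>> jog_arm:
  motion:
    - [0, 0, 0, 0, 0, 2, 0]
    - [0, 0, 0, 0, 0, 0, 0]
    - [0, 0, 0, 0, 0, 0, 0]
    - [0, 0, 0, 0, 0, 0, 0]
    - [0, 0, 0, 0, 0, 0, 0]
    - [0, 0, 0, 0, 0, 0, 0]
    - [0, 0, 0, 0, 0, 0, 0]
    - [0, 0, 0, 0, 0, 0, 0]
    - [0, 0, 0, 0, 0, 0, 0]
    - [0, 0, 0, 0, 0, 0, 0]

```text
t: 11.0
eef_pos: [594.6, 101.3, 198.2]
tcp_rot: [3.142, -0.0, -3.141]
ft_force: [-0.0, 0.4, 1.4]
opening: 0.004
grip_force: 0.0
```

>>> jog_arm:
  motion:
    - [0, 0, 0, 0, 0, 0, 0]
    - [0, 0, 0, 0, 0, 0, 0]
    - [0, 0, 0, 0, 0, 0, 0]
    - [0, 0, 0, 0, 0, 0, 0]
    - [0, 0, 0, 0, 0, 0, 0]
    - [0, 0, 0, 0, 0, 0, 0]
    - [0, 0, 0, 0, 0, 0, 0]
    - [0, 0, 0, 0, 0, 0, 0]
    - [0, 0, 0, 0, 0, 0, 0]
    - [0, 0, 0, 0, 0, 0, 0]

```text
t: 12.25
eef_pos: [594.6, 101.3, 198.2]
tcp_rot: [3.142, 0.0, -3.141]
ft_force: [-0.3, 0.7, 0.1]
opening: 0.007
grip_force: 0.0
```

>>> jog_arm:
  motion:
    - [0, 0, 0, 0, 0, 0, 0]
    - [0, 0, 0, 0, 0, 0, 0]
    - [0, 0, 0, 0, 0, -20, 0]
    - [0, 0, 0, 0, 0, -40, 0]
    - [0, 0, 0, 0, 0, -34, 0]
    - [0, 0, 0, 0, 0, 0, 0]

```text
t: 13.0
eef_pos: [595.1, 101.3, 294.7]
tcp_rot: [3.141, 0.005, -3.141]
ft_force: [-0.8, -0.1, -0.4]
opening: 0.004
grip_force: 0.0
```

>>> jog_arm:
  motion:
    - [0, 0, 0, 7, -40, 0, 0]
    - [0, 0, 0, 10, -55, 0, 0]
    - [0, 0, 0, 10, -55, 0, 0]
    - [0, 0, 0, 10, -55, 0, 0]
    - [0, 0, 0, 10, -55, 0, 0]
    - [0, 0, 0, 10, -55, 0, 0]
    - [0, 0, 0, 0, -40, 0, 0]
    - [0, 0, 0, 0, -16, 0, 0]
    - [0, 0, 0, 0, 0, 0, 0]
    - [0, 0, 0, 0, 0, 0, 0]

```text
t: 14.25
eef_pos: [537.8, -268.4, 291.9]
tcp_rot: [3.141, -0.0, -3.14]
ft_force: [0.1, 0.4, 0.5]
opening: 0.004
grip_force: 0.0
```

>>> jog_arm:
  motion:
    - [0, 0, 0, 0, -1, 50, 0]
    - [0, 0, 0, 0, 0, 50, 0]
    - [0, 0, 0, 0, 0, 30, 0]
    - [0, 0, 0, 0, 0, 5, 0]
    - [0, 0, 0, 0, 0, 4, 0]
    - [0, 0, 0, 0, 0, 3, 0]
    - [0, 0, 0, 0, 0, 2.5, 0]
    - [0, 0, 0, 0, 0, 0, 0]
    - [0, 0, 0, 0, 0, 0, 0]
    - [0, 0, 0, 0, 0, 0, 0]

```text
t: 15.5
eef_pos: [538.2, -270.7, 148.4]
tcp_rot: [-3.141, 0.002, -3.141]
ft_force: [1.2, 4.0, 6.1]
opening: 0.003
grip_force: 3.1
```

>>> jog_arm:
  motion:
    - [0, 0, 0, 0, 0, 1, 0]
    - [0, 0, 0, 0, 0, 0, 0]
    - [0, 0, 0, 0, 0, 0, 0]

```text
t: 15.88
eef_pos: [538.1, -270.7, 148.3]
tcp_rot: [-3.141, 0.002, -3.141]
ft_force: [-1.0, 4.9, 14.8]
opening: 0.005
grip_force: 7.7
```

>>> jog_arm:
  motion:
    - [0, 0, 0, 0, 0, -10, 0]
    - [0, 0, 0, 0, 0, -40, 0]
    - [0, 0, 0, 0, 0, -50, 0]
    - [0, 0, 0, 0, 0, -45, 0]
    - [0, 0, 0, 0, 0, 0, 0]
    - [0, 0, 0, 0, 0, 0, 0]
    - [0, 0, 0, 0, 0, 0, 0]
    - [0, 0, 0, 0, 0, 0, 0]

```text
t: 16.88
eef_pos: [537.6, -270.7, 290.7]
tcp_rot: [3.141, -0.002, -3.141]
ft_force: [-0.0, 0.1, 0.4]
opening: 0.005
grip_force: 0.0
```

```bash
python3 - <<'E'
from h import *
d=env.read_camera("scene");save(d,"s4")
E
```

```text
(no output)
```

View pics/s4.png

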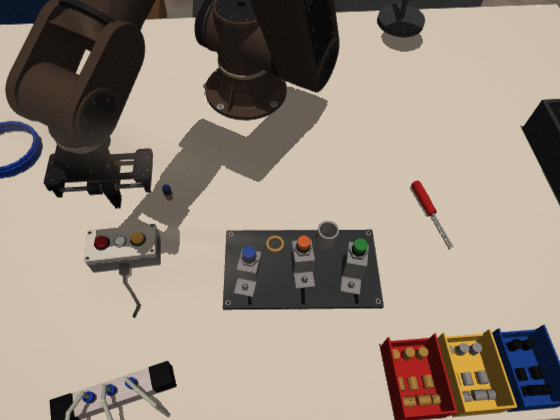

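The arm is clear, yellow is up at (137,238), and the loose parts haven't moved: fitting (167,189), locknut (275,243), coupling (328,233), screwdriver (430,210).

```bash
python3 -c "
from cell import env
print(env.job_done())"
```

```text
the job is handed in; nothing more can be done
None
```

I taught the orange sensor and handed the job in: yellow fully pressed and released, tips held about 1 cm above the orange face for over 2 s, yellow fully pressed and released again, arm clear at about 17 s; the lamp was unlit when I checked after the first press, and the hand-in returned no verdict.

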